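# Put the instrument battery packs on charge

## Robot

A 6-joint arm with a two-finger parallel gripper is mounted at the origin on a cart in front of the work surface, level with it; the furniture and walls round the work are solid. World frame = base frame: x ahead of the robot, y to its left, z up, the work surface at z = 0. Lengths are in mm, angles in degrees, forces in N, time in s.
With the tool pointing down it reaches from about 300 to 850 mm from the base axis. Payload 4.2 kg.
Tool frame: the origin (TCP) lies on the centre line of the jaws, within the pads' length; the fingertips stand 11 mm ahead of it and the grasp point (between the pads) lies 8 mm behind it; z points along the fingers, y is the line along which they close (so a half turn about z gives the same grasp; the last joint's range is limited). The gripper opens to 91 mm and grips with 3 to 60 N. Pads are 32 mm wide; open, the fingers measure 118 mm over their backs; the gripper's body (76 mm by 178 mm) begins 60 mm behind the grasp point.
Start: joints at [69.099, 18.312, 89.639, -0, 72.044, -1.146], TCP at [194.357, 541.172, 224.976] pointing down, gripper open.
Joint ranges: [-177.97, 177.97], [-48.28, 115.42], [12.27, 149.76], [-77.06, 257.06], [2.81, 150.46], [-146.56, 146.56]. Speed limits (degrees/s): [147.25, 147.25, 180, 180, 180, 180].

## Interface

Orientations are given as [roll, pitch, yaw] about the fixed x, y, z axes, in that order (R = Rz(yaw) Ry(pitch) Rx(roll)).
In Python, from workcell import env, grab_frame, camera_model, models gives the robot as it stands.
- The arm moves only by the shell command python3 -m crank 'ROWS' [FORCE]. ROWS is text: rows parted by semicolons, each of 7 numbers parted by spaces: the closure, from -1 (fully open) to 1 (shut), so that 0 is half open, then the shift along the tool's x, y, z in mm, then the turn, a rotation vector about the tool's x, y, z in degrees. A call has 1 to 10 rows; each row shifts and turns the commanded pose from where the row before left it, along the tool's axes as they then stand; what a row does not reach is not made up. A row lasts 1/8 s, in which the tool goes at most 62.5 mm and 10.7 degrees, less where a joint would pass 70% of its speed; a pose out of reach is approached as far as the arm can. A call is refused whole if a number of a shift passes 62.5 or a number of a turn 10.7, either way. A call with a gripper value outside its range is refused whole. The fingers move at their own pace and stop on an object; FORCE is the grip in N (left out, the last holds). Time passes only in rows, so rows that do not move let the fingers close. It gives the time, the measured TCP pose, the force, the opening and the grip force at its end, in the units of the state.
- env.state(): the state, without advancing time (a new reading comes with each control period).
- grab_frame(name): name is "scene" or "top" or "wrist"; returns the picture (420x560x3 uint8, blue, green, red); there is no depth.
- camera_model(name): a dict with "K" (3x3 intrinsics, pixels), "R" (3x3) and "t" (3): a world point X has camera coordinates R X + t; the wrist camera has in their place "mount" (4x4, takes a point from camera to tool coordinates, whose origin is the TCP and whose axes are the flange's). Camera axes: x right, y down, z forward; pixel columns grow to the right and rows downward; lengths in mm; the calibration is good to about 2 mm. The wrist camera is an equidistant fisheye: a pixel r from the principal point sees the ray r / f radians off the axis. A picture is of the moment at which its call begins: read the wrist's pose just before it. camera_model takes no time and is no camera call.
- env.job_done(): hands the job in; it is judged then, once.
Trained networks look in the newest picture that a camera, given by its name, has taken for a name from the list of things; names that differ only in an ending like _2 or _b are one class to them, and where a whole thing is asked for, a point or a joint stands for the part that bears it (a point fixed in the world has none). Each returns a list of dicts, best first, with "p" (0 to 1); they miss things now and then, are a little off and sometimes report something else, mostly with a low value. They report only what shows in the picture. A call takes as long as a camera call. They do not tell look-alikes from the thing itself.
- models.search_frame(name, camera): "point" ([x, y, z] in mm, in world coordinates, good to about 4 mm: the middle of the surface that is visible of it).
The state is a dict: "time_s": time; "qpos": joint angles; "qvel": joint speeds; "effort": joint torques, N m; "ee_pos": TCP position; "ee_rot": TCP orientation; "force": force on the tool from outside, world axes, zero at the start; "torque": the same for the moment, N m; "gripper_width": finger opening in mm; "gripper_force": force on a finger pad.
Only numpy, scipy, OpenCV 4.12 (cv2) and the standard library are available. Lean on these libraries where they do the work, as an engineer would, in place of code of your own. Each camera call takes 0.05 s, during which the arm holds its last target. There are 200 camera calls.

## Task

Switch the isolator off, then stand every battery pack that is out on the bench upright and wholly on the black charging plate. With the power still off, take the pen-like contact tester and hold its ball tip for a moment on the brass terminal of each pack in turn, from the lowest pack to the tallest; lay the tester back in its rest and only then switch the isolator fully on again. Do not knock over the dropper bottle or the vials.

Things in the scene. Friction and masses are not known exactly. Their poses are not given: they have to be found in the camera images.
- handle (a joint): isolator handle angle: 0 = on, 1.57 = off; starts on. Seen from above it turns anticlockwise from on to off and clockwise from off to on. An over-centre spring (up to about 0.12 N m) pushes it away from the middle (0.785) to the nearer end stop and keeps it there
- handle_grip (a point): isolator: grey box 120 x 120 mm, 60 mm high, standing fixed on the bench, with a black disc (top at 65 mm) and above it the turning handle, a level grey bar 92 mm long, 18 mm thick and 32 mm tall (its underside at 75, its top at 107 mm above the bench). The point is on the vertical turning axis at mid-bar, 93 mm above the bench; its x runs along the bar to the end with the white line, y across the bar, z up, and it turns with the handle
- plate_top (a point): charging plate: flat black slab 130 (its x) x 300 (its y) x 8 mm with two brass strips, fixed on the bench. The point is the centre of its upper face, z up
- cradle_seat (a point): probe rest: fixed metal bracket, dark base 110 x 70 x 10 mm, two upright posts 86 mm apart along its x, 10 mm thick, each with a flat notch floor 38 mm above the bench, about 23 mm wide there between side cheeks that flare outward to about 64 mm height (at the top they are about 35 mm apart and the post about 64 mm wide). The point is where the middle of the probe's handle lies when it is in the rest (47 mm above the bench); x along the lying probe
- probe_mid (a point): contact tester (the probe): straight pen-like tool, black square handle 126 x 18 x 18 mm, then a thin 6 mm steel shaft ending in a 12 mm steel ball; about 70 g. It lies in the rest at the start. The point is the centre of the handle (near the centre of mass; good to grasp, free between the posts); x along the tool toward the ball
- probe_tip (a point): centre of the probe's steel ball (radius 6 mm), 110 mm from probe_mid along its x
- probe: the probe as a body (origin on the underside of its handle, 9 mm below probe_mid)
- cradle: the probe rest as a body (origin at the bench, below cradle_seat)
- pack_small_mid (a point): small battery pack, loose: grey ribbed block 60 (x) x 54 (y) x 35 mm high, with a brass terminal stud on top; about 0.2 to 0.4 kg, heaviest low down. The point is the centre of the block, 17.5 mm above its underside; z up when it stands. It may be absent (None)
- pack_small_stud (a point): centre of the top of that pack's terminal, a rigid brass stud 16 mm in diameter, 12 mm tall, in the middle of the pack's top; absent with its pack
- pack_small: the small battery pack as a body (origin at the centre of its underside); absent with its pack
- pack_medium_mid (a point): medium battery pack, loose: grey ribbed block 60 (x) x 54 (y) x 50 mm high, with a brass terminal stud on top; about 0.2 to 0.4 kg, heaviest low down. The point is the centre of the block, 25.0 mm above its underside; z up when it stands. It may be absent (None)
- pack_medium_stud (a point): centre of the top of that pack's terminal, a rigid brass stud 16 mm in diameter, 12 mm tall, in the middle of the pack's top; absent with its pack
- pack_medium: the medium battery pack as a body (origin at the centre of its underside); absent with its pack
- pack_tall_mid (a point): tall battery pack, loose: grey ribbed block 60 (x) x 54 (y) x 65 mm high, with a brass terminal stud on top; about 0.2 to 0.4 kg, heaviest low down. The point is the centre of the block, 32.5 mm above its underside; z up when it stands. It may be absent (None)
- pack_tall_stud (a point): centre of the top of that pack's terminal, a rigid brass stud 16 mm in diameter, 12 mm tall, in the middle of the pack's top; absent with its pack
- pack_tall: the tall battery pack as a body (origin at the centre of its underside); absent with its pack
- stain_bottle: bystander: dropper bottle, 38 mm in diameter, 104 mm tall, standing loose; origin at the centre of its foot
- vial_a: bystander: capped glass vial, 28 mm in diameter, 97 mm tall, behind the bench's middle left, standing loose; origin at the centre of its foot
- vial_b: bystander: capped glass vial, 28 mm in diameter, 97 mm tall, near the front left, standing loose; origin at the centre of its foot
There are look-alikes about, which are no part of the job. Leave any blue look-alike of the pack_small alone.

How it is judged (in metres and radians):
On the way, in this order (a step that is already met when the one before it is completed fails the run):
1. the isolator is off (value of joint handle above 1.42 rad), for 0.2 s.
2. every battery pack stands on the charging plate, let go, with the isolator off (value of joint handle above 1.42 rad and x of pack_small_mid in the frame of plate_top between -0.045 and 0.045 m and y of pack_small_mid in the frame of plate_top between -0.127 and 0.127 m and z of pack_small_mid in the frame of plate_top between 0.0135 and 0.0215 m and angle between each of pack_small_mid, pack_medium_mid, pack_tall_mid's own z axis and vertical below 0.08 rad and x of pack_medium_mid in the frame of plate_top between -0.045 and 0.045 m and y of pack_medium_mid in the frame of plate_top between -0.127 and 0.127 m and z of pack_medium_mid in the frame of plate_top between 0.021 and 0.029 m and x of pack_tall_mid in the frame of plate_top between -0.045 and 0.045 m and y of pack_tall_mid in the frame of plate_top between -0.127 and 0.127 m and z of pack_tall_mid in the frame of plate_top between 0.0285 and 0.0365 m and contact force between each of pack_small, pack_medium, pack_tall and the fingers below 0.1 N), for 0.2 s.
3. the probe's ball tip touches the terminal of the small (35 mm) pack (contact force between probe and pack_small above 0.5 N and distance between probe_tip and pack_small_stud below 0.014 m), for 0.4 s.
4. the probe's ball tip touches the terminal of the medium (50 mm) pack (contact force between probe and pack_medium above 0.5 N and distance between probe_tip and pack_medium_stud below 0.014 m), for 0.4 s.
5. the probe's ball tip touches the terminal of the tall (65 mm) pack (contact force between probe and pack_tall above 0.5 N and distance between probe_tip and pack_tall_stud below 0.014 m), for 0.4 s.
6. the probe lies back in its rest, with the isolator still off (distance between probe_mid and cradle_seat below 0.02 m and y of probe_mid in the frame of cradle_seat between -0.009 and 0.009 m and z of probe_mid in the frame of cradle_seat between -0.006 and 0.006 m and angle between the x axis of probe and the x axis of cradle, either way round below 0.12 rad and contact force between probe and the fingers below 0.1 N and value of joint handle above 1.42 rad), for 0.3 s.
7. the isolator is on (value of joint handle below 0.15 rad), for 0.2 s.
At the end, for the whole second after the job is handed in: Isolator on (below 0.15 rad); every pack upright (0.08 rad) and flat on the plate, centre within 45 mm of the plate's in x, 127 mm in y, released, at rest; probe released in its rest: handle centre within 20 mm of cradle_seat (9 mm sideways, 6 mm in height), 0.12 rad in direction, either way round (value of joint handle below 0.15 rad and distance between probe_mid and cradle_seat below 0.02 m and y of probe_mid in the frame of cradle_seat between -0.009 and 0.009 m and z of probe_mid in the frame of cradle_seat between -0.006 and 0.006 m and angle between the x axis of probe and the x axis of cradle, either way round below 0.12 rad and contact force between each of probe, pack_small, pack_medium, pack_tall and the fingers below 0.1 N and x of pack_small_mid in the frame of plate_top between -0.045 and 0.045 m and y of pack_small_mid in the frame of plate_top between -0.127 and 0.127 m and z of pack_small_mid in the frame of plate_top between 0.0135 and 0.0215 m and angle between each of pack_small_mid, pack_medium_mid, pack_tall_mid's own z axis and vertical below 0.08 rad and x of pack_medium_mid in the frame of plate_top between -0.045 and 0.045 m and y of pack_medium_mid in the frame of plate_top between -0.127 and 0.127 m and z of pack_medium_mid in the frame of plate_top between 0.021 and 0.029 m and x of pack_tall_mid in the frame of plate_top between -0.045 and 0.045 m and y of pack_tall_mid in the frame of plate_top between -0.127 and 0.127 m and z of pack_tall_mid in the frame of plate_top between 0.0285 and 0.0365 m and linear speed of each of pack_small, pack_medium, pack_tall below 0.02 m/s); the robot touches nothing.
It fails at once if the probe touches a pack while the isolator is not off (value of joint handle below 1.27 rad and (contact force between probe and pack_small above 0.5 N or contact force between probe and pack_medium above 0.5 N or contact force between probe and pack_tall above 0.5 N)).
It fails at once if the dropper bottle or a vial is knocked over (angle between any of stain_bottle, vial_a, vial_b's own z axis and vertical above 0.5 rad).
Of pack_small, pack_medium, pack_tall only 2 to 3 are there at a start; the rules pass over those that are not, and their reading is None.
At some moment in a run one of pack_small, pack_medium, pack_tall may be knocked a few centimetres aside while the robot is not near it.
Once in a run the grip may slacken for a moment while it holds something.
It also fails if it takes over 210 s, if anything falls off the work surface, if the arm or the gripper's body presses on something with over 40 N, if the wrist force passes 120 N, or if a joint passes its speed limit or range.

## Working session

There is one attempt and no reset: what is moved stays moved. The work goes in short steps, Python scripts to look and compute and a shell command to move; the robot and the scene stay as the last step left them, time stands still between calls to the robot, and variables do not carry over. Pictures are saved under pics/ and viewed, at most 14 in all, crops included, and the job is handed in when it is done.

```bash
ls; mkdir -p pics
python3 - <<'E'
from workcell import env, grab_frame, camera_model, models
import cv2
for c in ("top","scene"):
    f=grab_frame(c); cv2.imwrite(f"pics/{c}0.png",f)
    m=camera_model(c); print(c,m["K"],m["R"],m["t"])
    for n in ("handle_grip","plate_top","cradle","probe","pack_small","pack_medium","pack_tall","stain_bottle","vial_a"):
        print(n,[( [round(v) for v in d["point"]],round(d["p"],2)) for d in models.search_frame(n,c)])
print(env.state())
E
```

```text
pics
top [[425.18403605   0.         278.43212445]
 [  0.         425.18403605 207.17953002]
 [  0.           0.           1.        ]] [[ 0.11815623 -0.99298063 -0.00534546]
 [-0.96936452 -0.11417538 -0.21747738]
 [ 0.21534051  0.03087801 -0.97605072]] [-57.32239365 584.2616161  995.1225023 ]
handle_grip [([510, 298, 109], 0.88), ([411, 86, 9], 0.28)]
plate_top [([589, 45, 9], 0.65)]
cradle [([411, 86, 11], 0.74)]
probe [([424, 97, 59], 0.66)]
pack_small [([362, -321, 34], 0.9), ([618, -239, 38], 0.62), ([466, -274, 32], 0.6)]
pack_medium [([431, -157, 47], 0.97)]
pack_tall []
stain_bottle [([410, 88, 13], 0.18)]
vial_a [([708, 232, 76], 0.6), ([361, 250, 91], 0.46)]
scene [[514.10760552   0.         279.82594714]
 [  0.         514.10760552 209.86051918]
 [  0.           0.           1.        ]] [[ 0.65776121 -0.7530981  -0.0139086 ]
 [-0.5834616  -0.49774766 -0.6417319 ]
 [ 0.4763641   0.43022149 -0.76680292]] [-360.51497542  372.75589042 1205.28838915]
handle_grip [([509, 298, 103], 0.66), ([588, 40, 10], 0.3)]
plate_top [([590, 35, 10], 0.76), ([613, -250, 35], 0.51)]
cradle [(
[... 280 characters left out ...]
 ([705, 227, 62], 0.61)]
{'time_s': 1.0, 'qpos': array([ 6.90988229e+01,  1.83100700e+01,  8.96386440e+01,  1.21954731e-03,
        7.20418612e+01, -1.14589473e+00]), 'qvel': array([-0.02363874, -0.02202651, -0.01075254, -0.08730612,  0.04806388,
       -0.04625138]), 'effort': array([ 1.06207903e-03, -4.12357664e+01, -2.32241321e+01,  7.28911604e-02,
        3.76152294e-02,  1.45617440e-05]), 'ee_pos': array([194.35489173, 541.1870135 , 224.99670606]), 'ee_rot': array([ 1.79990554e+02, -9.71484750e-04,  1.60244342e+02]), 'force': array([ 0.10905183, -0.5148143 ,  0.01451507]), 'torque': array([-0.04735376, -0.01517609, -0.00192428]), 'gripper_force': 0.0, 'gripper_width': 91.15005218120903}
```

Run:
```python
import cv2
for c in ("top","scene"):
    f=cv2.imread(f"pics/{c}0.png"); cv2.imwrite(f"pics/{c}0b.png",cv2.resize(f,(800,600),interpolation=cv2.INTER_CUBIC))
```

```text
(no output)
```

View pics/top0b.png

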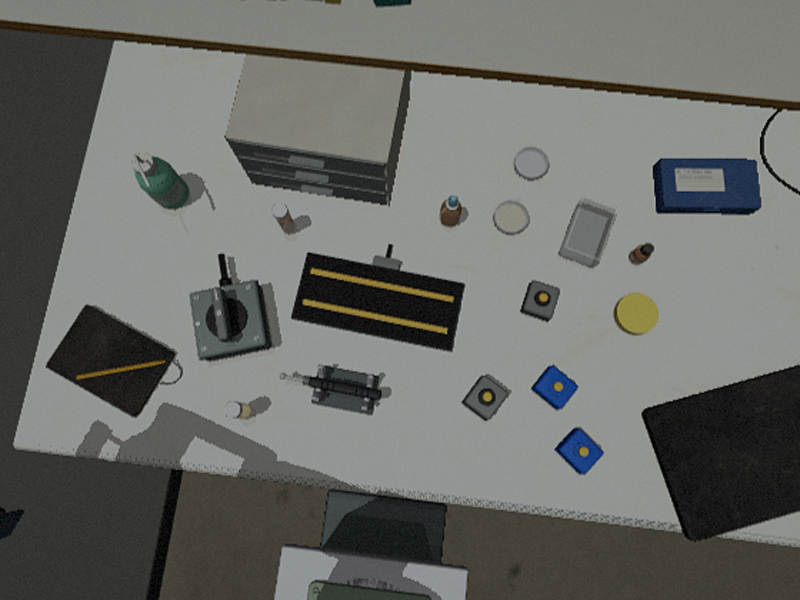

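View pics/scene0b.png

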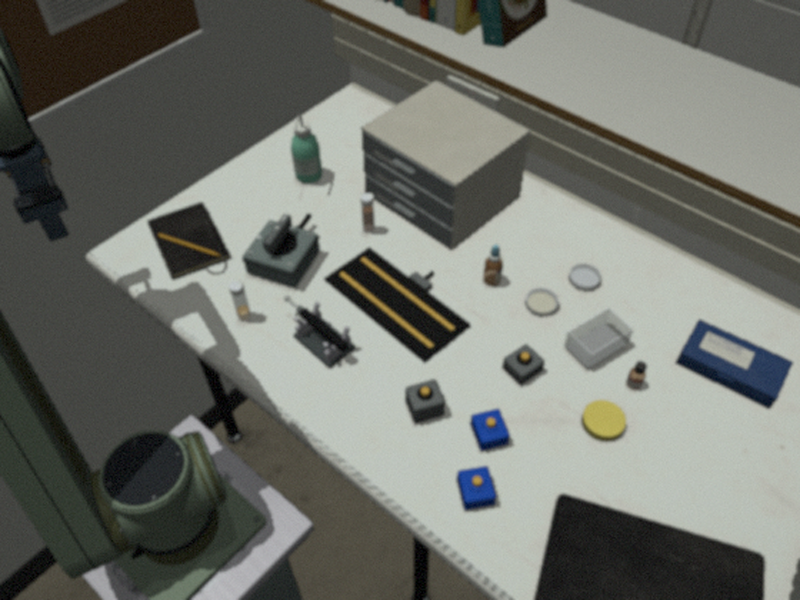

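The top picture shows the isolator at (228,318), the plate at (380,300) and the probe rest at (345,388) with the ball to its left at (285,377). The grey packs are at (541,299) and (486,397), and the blue look-alikes at (555,386) and (580,450). The vials are at (283,217) and (238,410), the bottle at (451,210). No tall pack is visible.

```bash
cat > h.py <<'E'
from workcell import env, grab_frame, camera_model, models
import numpy as np, cv2
from scipy.spatial.transform import Rotation as Ro
def pose():
    s=env.state(); return Ro.from_euler('xyz',s["ee_rot"],degrees=True).as_matrix(), np.array(s["ee_pos"]), s
def shot(c,fn=None):
    R,p,_=pose(); f=grab_frame(c)
    if fn: cv2.imwrite(fn,f)
    return f,R,p
def ray(c,uv,R=None,p=None):
    m=camera_model(c); K=np.array(m["K"]); a=(np.array(uv,float)-K[:2,2])/K[0,0]
    if c!="wrist":
        Rc=np.array(m["R"]);t=np.array(m["t"]); d=Rc.T@np.r_[a,1]; return -Rc.T@t,d
    M=np.array(m["mount"]); th=np.linalg.norm(a); d=np.r_[np.sin(th)*a/max(th,1e-9),np.cos(th)]
    return R@M[:3,3]+p, R@M[:3,:3]@d
def at_z(c,uv,z,R=None,p=None):
    o,d=ray(c,uv,R,p); return o+d*(z-o[2])/d[2]
def proj(c,X,R=None,p=None):
    m=camera_model(c);K=np.array(m["K"]);X=np.array(X,float)
    if c!="wrist":
        q=np.array(m["R"])@X+np.array(m["t"]); return K[:2,:2]@(q[:2]/q[2])+K[:2,2]
    M=np.array(m["mount"]); q=M[:3,:3].T@(R.T@(X-p)-M[:3,3]); r=np.hypot(*q[:2]); th=np.arctan2(r,q[2])
    return K[0,0]*th*q[:2]/max(r,1e-9)+K[:2,2]
def plan(xyz,yaw=None):
    "tool-axis shift (turn first, then shift) with tool vertical"
    R,p,s=pose(); cy=s["ee_rot"][2]; yaw=cy if yaw is None else yaw
    Rt=(Ro.from_euler('z',yaw,degrees=True)*Ro.from_euler('x',180,degrees=True)).as_matrix()
    tilt=Ro.from_matrix(R.T@Rt).as_rotvec(degrees=True)
    print("turn",tilt.round(2),"shift",(Rt.T@(np.array(xyz)-p)).round(1),"q6",round(s["qpos"][5],1),"q1",round(s["qpos"][0],1),"pos",p.round(1),"rot",np.round(s["ee_rot"],1))
E
python3 - <<'E'
from h import *
print(camera_model("wrist"))
s=.7
for n,uv in dict(TL=(310,254),TR=(464,284),BR=(453,350),BL=(293,318)).items(): print(n,at_z("top",(uv[0]*s,uv[1]*s),8).round(0))
for n,uv in dict(packA=(543,298),packB=(487,397)).items():
  for z in (47,62,77): print(n,z,at_z("top",(uv[0]*s,uv[1]*s),z).round(0))
for n,uv in dict(packA=(525,356),packB=(426,391)).items():
  for z in (47,62,77): print("sc",n,z,at_z("scene",(uv[0]*s,uv[1]*s),z).round(0))
plan([470,280,300],160.24)
E
```

```text
{'K': array([[325.1922621 ,   0.        , 275.41368587],
       [  0.        , 325.1922621 , 206.68201264],
       [  0.        ,   0.        ,   1.        ]]), 'mount': array([[-1.70851750e-04, -9.71568897e-01, -2.36756942e-01,
         6.61569379e+01],
       [ 9.99999946e-01, -9.96374613e-05, -3.12755694e-04,
        -4.08253059e-01],
       [ 2.80273844e-04, -2.36756983e-01,  9.71568861e-01,
        -1.59693424e+02],
       [ 0.00000000e+00,  0.00000000e+00,  0.00000000e+00,
         1.00000000e+00]])}
TL [660. 186.   8.]
TR [ 636. -105.    8.]
BR [512. -97.   8.]
BL [536. 199.   8.]
packA 47 [ 617. -243.   47.]
packA 62 [ 613. -240.   62.]
packA 77 [ 610. -237.   77.]
packB 47 [ 433. -160.   47.]
packB 62 [ 432. -158.   62.]
packB 77 [ 431. -156.   77.]
sc packA 47 [ 619. -246.   47.]
sc packA 62 [ 609. -251.   62.]
sc packA 77 [ 599. -256.   77.]
sc packB 47 [ 441. -156.   47.]
sc packB 62 [ 434. -162.   62.]
sc packB 77 [ 426. -168.   77.]
turn [ 0.01 -0.    0.  ] shift [-347.7 -152.6  -75. ] q6 -1.1 q1 69.1 pos [194.4 541.2 225. ] rot [180.   -0.  160.2]
```

```bash
python3 -m crank '-1 -43.5 -19 -9.4 0 0 0;-1 -43.5 -19 -9.4 0 0 0;-1 -43.5 -19 -9.4 0 0 0;-1 -43.5 -19 -9.4 0 0 0;-1 -43.5 -19 -9.4 0 0 0;-1 -43.5 -19 -9.4 0 0 0;-1 -43.5 -19 -9.4 0 0 0;-1 -43.5 -19 -9.4 0 0 0;-1 0 0 0 0 0 0;-1 0 0 0 0 0 0'
python3 - <<'E'
from h import *
f,R,p=shot("wrist","pics/w1.png"); print(p.round(1),pose()[2]["ee_rot"])
cv2.imwrite("pics/w1b.png",cv2.resize(f,(800,600),interpolation=cv2.INTER_CUBIC))
for n in ("handle_grip","plate_top","cradle","probe_mid","probe_tip"): print(n,[( [round(v) for v in d["point"]],round(d["p"],2)) for d in models.search_frame(n,"wrist")])
E
```

```text
time_s: 2.25
ee_pos: [470.1, 280.6, 299.9]
ee_rot: [-180.0, -0.1, 160.2]
force: [0.2, 0.1, 0.1]
gripper_width: 91.0
gripper_force: 0.0
[470.1 280.6 299.9] [-1.79990897e+02 -5.60350560e-02  1.60281439e+02]
handle_grip [([515, 304, 104], 0.86)]
plate_top [([624, 140, 6], 0.66), ([514, 304, 104], 0.45)]
cradle []
probe_mid [([421, 106, 54], 0.88), ([514, 303, 105], 0.54)]
probe_tip [([425, 107, 56], 0.83)]
```

View pics/w1b.png

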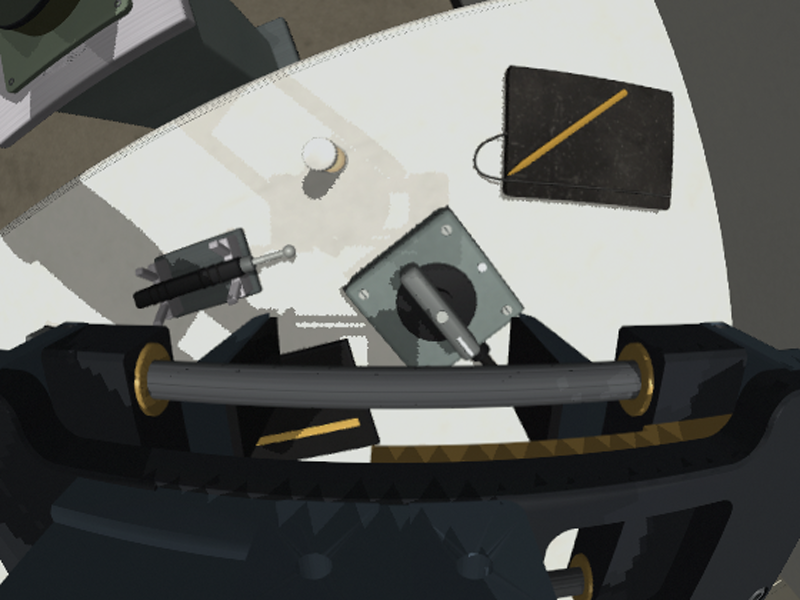

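The wrist view shows the bar from (408,272) to (472,355) with its pivot screw at (441,316) and the white line at the lower end. The probe's handle runs from (137,298) to (243,266) and its ball is at (290,252).

Run:
```python
from h import *
f=cv2.imread("pics/w1.png")
R,p,_=pose(); s=.7
for n,uv,z in [("pivot",(441,316),107),("end1",(408,272),107),("end2 white",(472,355),107),("boxTop",(447,207),60),("boxL",(342,290),60),("boxR",(523,308),60),
  ("ball",(290,252),47),("hEnd",(136,299),56),("hFront",(243,266),56),("cr_bl",(172,318),10),("cr_tl",(157,254),10),("cr_tr",(240,229),10),("cr_br",(260,290),10)]:
    print(n,at_z("wrist",(uv[0]*s,uv[1]*s),z,R,p).round(1))
```

```text
pivot [516.9 303.8 107. ]
end1 [474.6 290.8 107. ]
end2 white [557.4 317.6 107. ]
boxTop [441.  339.8  60. ]
boxL [479.1 228.8  60. ]
boxR [550.3 377.8  60. ]
ball [432.  193.9  47. ]
hEnd [416.8  25.7  56. ]
hFront [427.7 149.6  56. ]
cr_bl [453.   29.1  10. ]
cr_tl [382.5  43.   10. ]
cr_tr [394.  143.8  10. ]
cr_br [459.4 139.4  10. ]
```

```bash
python3 -m crank '-1 0 0 0 0 0 10.6;-1 0 0 0 0 0 10.6;-1 0 0 0 0 0 10.6;-1 0 0 0 0 0 10.6;-1 0 0 0 0 0 10.6;-1 0 0 0 0 0 10.6;-1 0 0 0 0 0 10.6' >/dev/null; python3 -m crank '-1 0 0 0 0 0 10.6;-1 0 0 0 0 0 10.6;-1 0 0 0 0 0 10.6;-1 0 0 0 0 0 10.6;-1 0 0 0 0 0 10.6;-1 0 0 0 0 0 10.6;-1 0 0 0 0 0 4;-1 0 0 0 0 0 0'; python3 -c "
from h import *
plan([515.7,303.8,86],18)"
```

```text
time_s: 4.42
ee_pos: [470.2, 280.8, 300.1]
ee_rot: [-180.0, 0.0, 18.5]
force: [0.7, -0.1, -0.3]
gripper_width: 91.3
gripper_force: 0.0
turn [-0.01  0.    0.54] shift [ 50.4  -7.8 214.1] q6 101.1 q1 29.6 pos [470.2 280.8 300.1] rot [-180.     0.    18.5]
```

```bash
python3 -m crank '-1 25.2 -3.9 0 0 0 0.5;-1 25.2 -3.9 0 0 0 0;-1 0 0 40 0 0 0;-1 0 0 40 0 0 0;-1 0 0 40 0 0 0;-1 0 0 40 0 0 0;-1 0 0 30 0 0 0;-1 0 0 24 0 0 0;-1 0 0 0 0 0 0'
python3 - <<'E'
from h import *
f,R,p=shot("wrist")
cv2.imwrite("pics/w2.png",f)
plan([515.7,303.8,86],18)
E
```

```text
time_s: 5.55
ee_pos: [514.6, 303.2, 84.3]
ee_rot: [180.0, 0.3, 18.0]
force: [-0.6, -0.3, 0.3]
gripper_width: 91.0
gripper_force: 0.0
turn [0.01 0.07 0.01] shift [ 0.1 -0.  -0.1] q6 101.4 q1 29.4 pos [515.7 303.7  85.9] rot [1.8e+02 1.0e-01 1.8e+01]
```

View pics/w2.png

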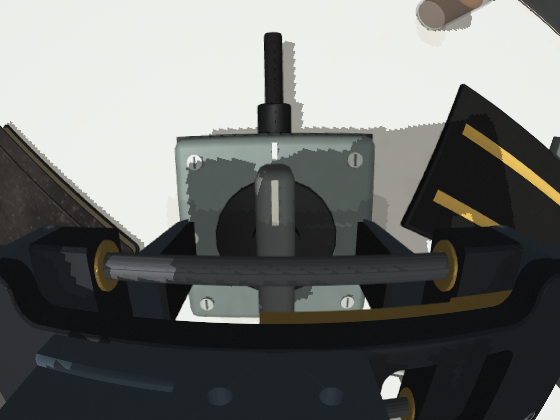

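The wrist view shows the bar centred between the jaws (column 275) and aligned.

```bash
python3 -m crank '1 0 0 0 0 0 0;1 0 0 0 0 0 0;1 0 0 0 0 0 0;1 0 0 0 0 0 0;1 0 0 0 0 0 0;1 0 0 0 0 0 0' 25; python3 -m crank '1 0 0 0 0 0 -9;1 0 0 0 0 0 -9;1 0 0 0 0 0 -9;1 0 0 0 0 0 -9;1 0 0 0 0 0 -9;1 0 0 0 0 0 -9;1 0 0 0 0 0 -9;1 0 0 0 0 0 -9;1 0 0 0 0 0 -9;1 0 0 0 0 0 -9' ;python3 -m crank '1 0 0 0 0 0 0;1 0 0 0 0 0 0'
```

```text
time_s: 6.35
ee_pos: [516.0, 303.7, 86.2]
ee_rot: [-180.0, -0.0, 17.9]
force: [0.2, -0.1, -0.1]
gripper_width: 33.9
gripper_force: 0.0
time_s: 7.6
ee_pos: [517.5, 303.1, 86.1]
ee_rot: [179.9, 0.1, 108.3]
force: [4.1, -1.7, -2.0]
gripper_width: 17.7
gripper_force: 25.0
time_s: 7.85
ee_pos: [517.5, 303.1, 86.1]
ee_rot: [179.9, 0.1, 107.9]
force: [4.3, -1.6, -1.8]
gripper_width: 17.5
gripper_force: 25.0
```

```bash
python3 -m crank '-1 0 0 0 0 0 0;-1 0 0 0 0 0 0;-1 0 0 0 0 0 0;-1 0 0 0 0 0 0;-1 0 0 0 0 0 0;-1 0 0 0 0 0 0;-1 0 0 -40 0 0 0;-1 0 0 -50 0 0 0;-1 0 0 -50 0 0 0;-1 0 0 -50 0 0 0' ;python3 -m crank '-1 -60 0 0 0 0 0;-1 -60 0 0 0 0 0;-1 -60 0 0 0 0 0;-1 -60 0 0 0 0 0;-1 0 0 0 0 0 0;-1 0 0 0 0 0 0'
python3 - <<'E'
from h import *
f,R,p=shot("wrist","pics/w3.png")
cv2.imwrite("pics/w3b.png",cv2.resize(f,(800,600),interpolation=cv2.INTER_CUBIC))
for n in ("pack_medium","pack_small","cradle","probe_mid","plate_top"): print(n,[( [round(v) for v in d["point"]],round(d["p"],2)) for d in models.search_frame(n,"wrist")])
E
```

```text
time_s: 9.1
ee_pos: [515.7, 303.5, 277.9]
ee_rot: [180.0, -0.0, 107.9]
force: [1.0, 0.4, 0.4]
gripper_width: 91.3
gripper_force: 0.0
time_s: 9.85
ee_pos: [589.7, 75.6, 276.0]
ee_rot: [-180.0, -0.1, 107.9]
force: [-0.7, 0.4, 0.4]
gripper_width: 91.5
gripper_force: 0.0
pack_medium []
pack_small []
cradle [([439, 88, 12], 0.75)]
probe_mid [([426, 96, 50], 0.8), ([531, 263, 103], 0.2)]
plate_top [([594, 75, 4], 0.93)]
```

View pics/w3b.png

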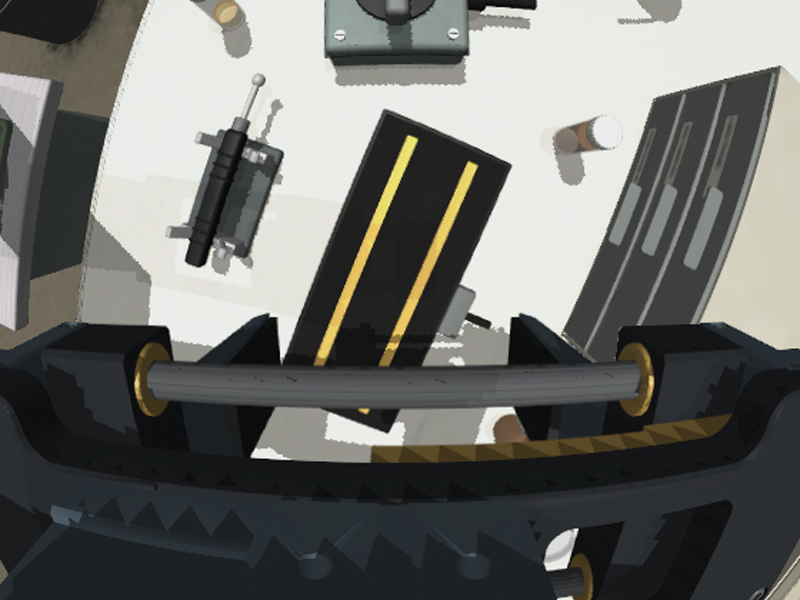

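Isolator handle at the top (397,10) now lies along its off direction; plate corners (387,110), (511,164), (388,432); probe ball (258,80), handle (241,120)–(195,265).

```bash
python3 - <<'E'
from h import *
R,p,_=pose(); s=.7
for n,uv,z in [("p1",(387,110),8),("p2",(511,164),8),("p3",(388,432),8),("ball",(258,80),47),("h1",(241,120),56),("h2",(195,265),56),("vialb top",(228,13),97),("viala",(606,132),97),("barend",(397,22),107)]:
    print(n,at_z("wrist",(uv[0]*s,uv[1]*s),z,R,p).round(1))
plan([560,-330,276])
E
python3 -m crank '-1 -53.8 -22 0 0 0 0;-1 -53.8 -22 0 0 0 0;-1 -53.8 -22 0 0 0 0;-1 -53.8 -22 0 0 0 0;-1 -53.8 -22 0 0 0 0;-1 -53.8 -22 0 0 0 0;-1 -53.8 -22 0 0 0 0;-1 0 0 0 0 0 0;-1 0 0 0 0 0 0'
python3 - <<'E'
from h import *
f,R,p=shot("wrist","pics/w4.png")
cv2.imwrite("pics/w4b.png",cv2.resize(f,(800,600),interpolation=cv2.INTER_CUBIC))
for n in ("pack_medium","pack_small","pack_tall"): print(n,[( [round(v) for v in d["point"]],round(d["p"],2)) for d in models.search_frame(n,"wrist")])
E
```

```text
p1 [542.2 202.8   8. ]
p2 [666.4 193.1   8. ]
p3 [ 641.9 -102.9    8. ]
ball [430.2 192.7  47. ]
h1 [429.9 154.9  56. ]
h2 [422.6  22.9  56. ]
vialb top [404.6 233.4  97. ]
viala [710.6 234.8  97. ]
barend [534.4 253.7 107. ]
turn [ 0.01 -0.01 -0.  ] shift [-3.773e+02 -1.541e+02  2.000e-01] q6 -11.8 q1 6.3 pos [589.6  76.5 276.2] rot [180.  -0. 108.]
time_s: 11.28
ee_pos: [559.6, -329.6, 275.9]
ee_rot: [180.0, -0.1, 108.0]
force: [0.4, 0.6, 0.7]
gripper_width: 91.4
gripper_force: 0.0
pack_medium [([442, -159, 50], 0.93)]
pack_small [([474, -280, 36], 0.97), ([617, -242, 37], 0.87), ([374, -326, 40], 0.72)]
pack_tall []
```

View pics/w4b.png

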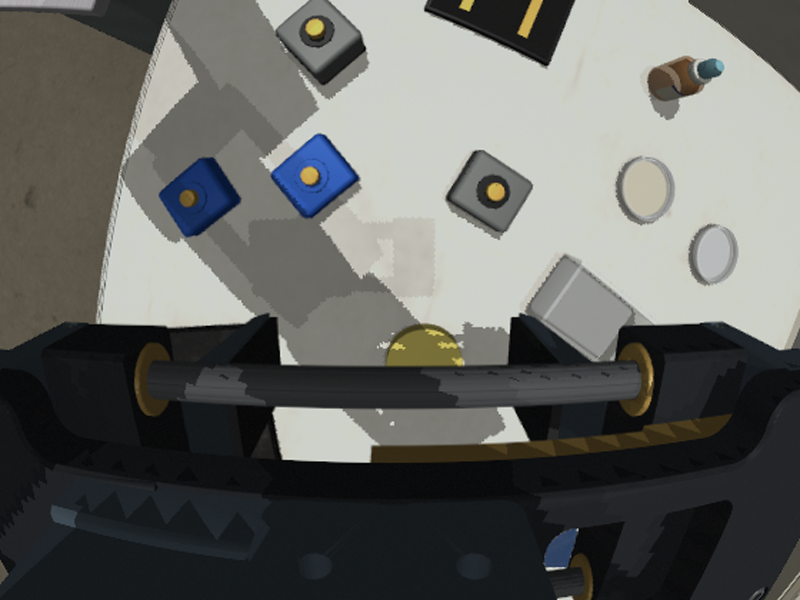

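The wrist view shows grey pack A with its stud at (495,190), grey pack B with its stud at (315,28) and the blue look-alikes at (310,175) and (188,198). A is the small pack: it is grey and its height fits 35 mm. I'll confirm it close up.

```bash
python3 -m crank '-1 2 27 32 0 0 0;-1 2 27 32 0 0 0;-1 2 27 32 0 0 0;-1 0 0 30 0 0 0;-1 0 0 0 0 0 0;-1 0 0 0 0 0 0'
python3 - <<'E'
from h import *
f,R,p=shot("wrist","pics/w5.png"); 
u=proj("wrist",[617,-242,35],R,p); print(u)
x0,y0=int(u[0])-100,max(0,int(u[1])-75); print(x0,y0)
cv2.imwrite("pics/w5b.png",cv2.resize(f[y0:y0+150,x0:x0+200],(800,600),interpolation=cv2.INTER_CUBIC))
E
```

```text
time_s: 12.22
ee_pos: [635.3, -299.6, 151.7]
ee_rot: [179.9, 0.1, 108.0]
force: [0.2, -0.7, 0.1]
gripper_width: 90.9
gripper_force: 0.0
[275.90261003 135.07956241]
175 60
```

View pics/w5b.png

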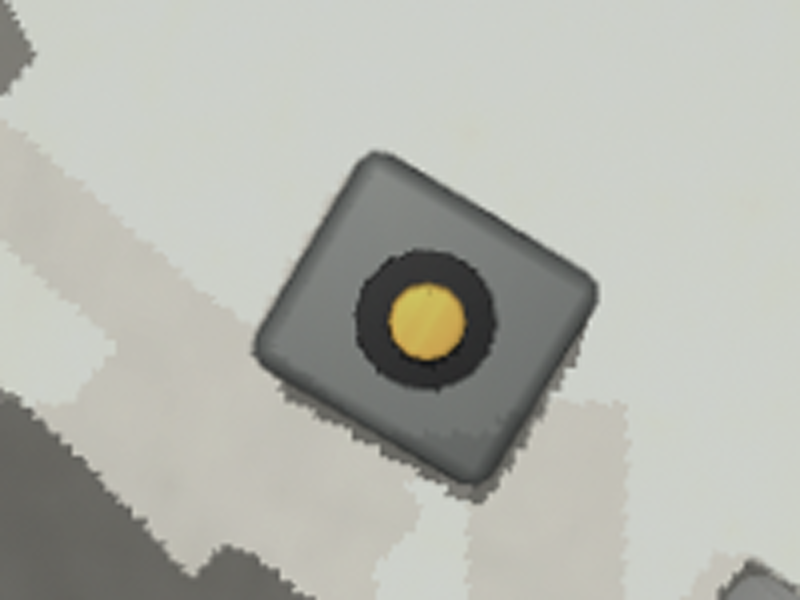

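The crop confirms grey ribbed pack A with a brass stud at (428,321) and corners (375,150), (600,290), (475,490), (255,350).

Run:
```python
from h import *
R,p,s=pose()
c=[at_z("wrist",(175+u/4,60+v/4),35,R,p) for u,v in [(375,150),(600,290),(475,490),(255,350)]]
c=np.array(c); print(c.round(1),c.mean(0).round(1)); d=c[1]-c[0]; e=c[3]-c[0]
print(np.linalg.norm(d),np.linalg.norm(e),np.degrees(np.arctan2(d[1],d[0])),np.degrees(np.arctan2(e[1],e[0])))
print("stud",at_z("wrist",(175+428/4,60+321/4),47,R,p).round(1))
```

```text
[[ 601.7 -213.7   35. ]
 [ 656.2 -227.    35. ]
 [ 644.6 -276.5   35. ]
 [ 590.4 -262.    35. ]] [ 623.2 -244.8   35. ]
56.10671580223164 49.59225148207984 -13.652501052343299 -103.16045238331529
stud [ 623.2 -244.7   47. ]
```

```bash
python3 -m crank '-1 0 0 0 0 0 10.6;-1 0 0 0 0 0 10.6;-1 0 0 0 0 0 10.6;-1 0 0 0 0 0 0;-1 0 0 0 0 0 0'; python3 -c "
from h import *
plan([623.2,-244.8,19],76.3)"
```

```text
time_s: 12.9
ee_pos: [634.8, -300.0, 151.3]
ee_rot: [179.9, 0.0, 76.3]
force: [0.0, 0.4, 0.2]
gripper_width: 91.5
gripper_force: 0.0
turn [ 0.1   0.02 -0.02] shift [ 50.9 -24.4 132.3] q6 -12.5 q1 -26.2 pos [ 634.8 -300.   151.3] rot [179.9   0.   76.3]
```

```bash
python3 -m crank '-1 17 -8.1 0 0 0 0;-1 17 -8.1 0 0 0 0;-1 17 -8.1 0 0 0 0;-1 0 0 35 0 0 0;-1 0 0 35 0 0 0;-1 0 0 32 0 0 0;-1 0 0 20 0 0 0;-1 0 0 10 0 0 0;-1 0 0 0 0 0 0'; python3 -m crank '1 0 0 0 0 0 0;1 0 0 0 0 0 0;1 0 0 0 0 0 0;1 0 0 0 0 0 0;1 0 0 0 0 0 0;1 0 0 0 0 0 0;1 0 0 0 0 0 0' 30;  python3 -m crank '1 0 0 -20 0 0 0;1 0 0 -40 0 0 0;1 0 0 -40 0 0 0;1 0 0 0 0 0 0;1 0 0 0 0 0 0'; python3 -c "
from h import *
plan([584.3,-38.7,119],85.3)"
```

```text
time_s: 14.02
ee_pos: [623.0, -243.7, 17.9]
ee_rot: [-180.0, -0.0, 76.2]
force: [0.8, -0.1, -0.0]
gripper_width: 91.3
gripper_force: 0.0
time_s: 14.9
ee_pos: [623.2, -244.4, 18.6]
ee_rot: [180.0, -0.0, 76.1]
force: [-1.6, 0.8, 4.6]
gripper_width: 59.7
gripper_force: 30.0
time_s: 15.52
ee_pos: [622.3, -244.0, 116.3]
ee_rot: [-179.8, -0.0, 76.1]
force: [0.4, -0.2, -2.6]
gripper_width: 60.1
gripper_force: 30.0
turn [-0.16 -0.04 -9.15] shift [201.5 -54.7  -2.7] q6 -8.5 q1 -22.4 pos [ 622.3 -244.   116.3] rot [-179.8   -0.    76.1]
```

```bash
python3 -m crank '1 0 0 0 0 0 -9.2;1 40.3 -11 0 0 0 0;1 40.3 -11 0 0 0 0;1 40.3 -11 0 0 0 0;1 40.3 -11 0 0 0 0;1 40.3 -11 0 0 0 0;1 0 0 40 0 0 0;1 0 0 30 0 0 0;1 0 0 0 0 0 0;1 0 0 0 0 0 0'
python3 - <<'E'
from h import *
plan([584.3,-38.7,27],85.3)
f,R,p=shot("wrist","pics/w6.png")
E
```

```text
time_s: 16.77
ee_pos: [585.0, -39.2, 48.0]
ee_rot: [-180.0, -0.0, 85.3]
force: [0.3, -0.8, -1.7]
gripper_width: 60.2
gripper_force: 30.0
turn [-0.01 -0.01  0.03] shift [ 0.5 -0.7 21. ] q6 -0.3 q1 -5.0 pos [585.  -39.2  48. ] rot [-180.    -0.    85.3]
```

View pics/w6.png

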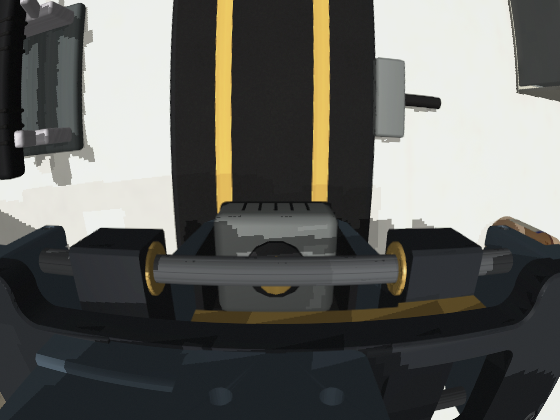

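The pack is centred on the plate (columns 172–375) and square to it.

```bash
python3 -m crank '1 0 0 10 0 0 0;1 0 0 7 0 0 0;1 0 0 4 0 0 0;1 0 0 0 0 0 0;1 0 0 0 0 0 0'; python3 -m crank '-1 0 0 0 0 0 0;-1 0 0 0 0 0 0;-1 0 0 0 0 0 0;-1 0 0 0 0 0 0;-1 0 0 0 0 0 0;-1 0 0 -30 0 0 0;-1 0 0 -50 0 0 0;-1 0 0 -40 0 0 0;-1 0 0 0 0 0 0;-1 0 0 0 0 0 0'; python3 -c "
from h import *
plan([432,-235,176])"
```

```text
time_s: 17.45
ee_pos: [584.8, -39.1, 27.1]
ee_rot: [180.0, -0.0, 85.3]
force: [0.0, -0.5, -1.8]
gripper_width: 60.5
gripper_force: 30.0
time_s: 18.7
ee_pos: [584.1, -39.1, 146.5]
ee_rot: [-179.9, -0.0, 85.3]
force: [0.5, -0.0, -0.4]
gripper_width: 91.3
gripper_force: 0.0
turn [-0.07 -0.    0.  ] shift [-207.6 -135.7  -29.5] q6 -0.3 q1 -5.0 pos [584.1 -39.1 146.5] rot [-179.9   -0.    85.3]
```

```bash
python3 -m crank '-1 -41.5 -27.1 -6 0 0 0;-1 -41.5 -27.1 -6 0 0 0;-1 -41.5 -27.1 -6 0 0 0;-1 -41.5 -27.1 -6 0 0 0;-1 -41.5 -27.1 -6 0 0 0;-1 0 0 0 0 0 0;-1 0 0 0 0 0 0'
python3 - <<'E'
from h import *
f,R,p=shot("wrist","pics/w7.png"); 
print([( [round(v) for v in d["point"]],round(d["p"],2)) for d in models.search_frame("pack_medium","wrist")])
u=proj("wrist",[436,-160,50],R,p); print(u)
x0,y0=int(u[0])-100,max(0,int(u[1])-75); print(x0,y0)
cv2.imwrite("pics/w7b.png",cv2.resize(f[y0:y0+150,x0:x0+200],(800,600),interpolation=cv2.INTER_CUBIC))
E
```

```text
time_s: 19.58
ee_pos: [432.5, -234.4, 176.0]
ee_rot: [-179.9, -0.1, 85.3]
force: [1.0, -0.3, -1.1]
gripper_width: 91.2
gripper_force: 0.0
[([433, -156, 51], 0.96)]
[272.65388566 119.32430789]
172 44
```

View pics/w7b.png

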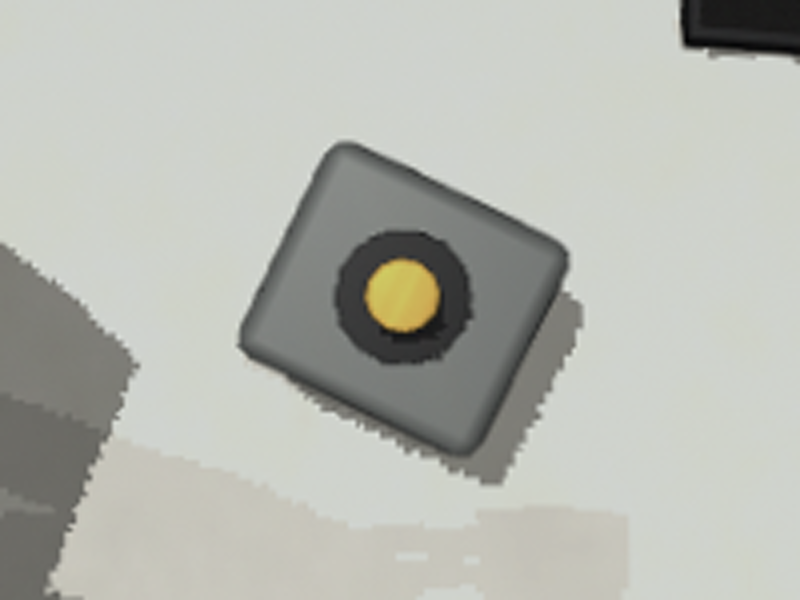

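The crop shows the medium pack, grey, with its stud at (402,296) and corners (338,140), (570,245), (470,460), (238,345).

Run:
```python
from h import *
R,p,s=pose()
c=np.array([at_z("wrist",(172+u/4,44+v/4),50,R,p) for u,v in [(338,140),(570,245),(470,460),(238,345)]])
print(c.round(1),c.mean(0).round(1)); d=c[1]-c[0]; e=c[3]-c[0]
print(np.linalg.norm(d),np.linalg.norm(e),np.degrees(np.arctan2(d[1],d[0])),np.degrees(np.arctan2(e[1],e[0])))
st=at_z("wrist",(172+402/4,44+296/4),62,R,p); print("stud",st.round(1))
plan([*st[:2],34],59)
```

```text
[[ 425.4 -122.7   50. ]
 [ 473.9 -149.7   50. ]
 [ 448.5 -195.6   50. ]
 [ 399.8 -165.9   50. ]] [ 436.9 -158.5   50. ]
55.53496137023619 50.25992580290778 -29.18779380580169 -120.64750139152704
stud [ 436.6 -158.9   62. ]
turn [-0.09 -0.05 26.41] shift [ 66.1 -35.8 142.2] q6 -25.2 q1 -29.7 pos [ 433.2 -234.   176.2] rot [-1.799e+02 -1.000e-01  8.540e+01]
```

```bash
python3 -m crank '-1 0 0 0 0 0 8.5;-1 0 0 0 0 0 8.5;-1 0 0 0 0 0 8.4;-1 33.4 -17.3 0 0 0 0;-1 33.3 -17.3 0 0 0 0;-1 0 0 40 0 0 0;-1 0 0 40 0 0 0;-1 0 0 39 0 0 0;-1 0 0 30 0 0 0;-1 0 0 0 0 0 0'; python3 -m crank '1 0 0 0 0 0 0;1 0 0 0 0 0 0;1 0 0 0 0 0 0;1 0 0 0 0 0 0;1 0 0 0 0 0 0;1 0 0 0 0 0 0;1 0 0 0 0 0 0' 30;  python3 -m crank '1 0 0 -20 0 0 0;1 0 0 -40 0 0 0;1 0 0 -40 0 0 0;1 0 0 0 0 0 0;1 0 0 0 0 0 0'; python3 -c "
from h import *
plan([591.5,49,127],85.3)"
```

```text
time_s: 20.92
ee_pos: [435.1, -158.2, 26.2]
ee_rot: [-179.7, 0.0, 60.1]
force: [0.2, -1.1, 0.1]
gripper_width: 91.1
gripper_force: 0.0
time_s: 21.8
ee_pos: [436.1, -159.7, 28.8]
ee_rot: [-180.0, -0.0, 59.9]
force: [-1.9, 1.3, 6.3]
gripper_width: 60.0
gripper_force: 30.0
time_s: 22.42
ee_pos: [435.3, -159.5, 127.0]
ee_rot: [-179.9, 0.0, 59.9]
force: [-0.1, -0.3, -3.1]
gripper_width: 59.8
gripper_force: 30.0
turn [-1.300e-01 -1.000e-02 -2.536e+01] shift [220.6 138.6   0. ] q6 8.5 q1 -21.6 pos [ 435.3 -159.5  127. ] rot [-179.9    0.    59.9]
```

```bash
python3 -m crank '1 0 0 0 0 0 -8.4;1 0 0 0 0 0 -8.5;1 0 0 0 0 0 -8.5;1 55.1 34.6 0 0 0 0;1 55.1 34.6 0 0 0 0;1 55.1 34.6 0 0 0 0;1 55.1 34.6 0 0 0 0;1 0 0 0 0 0 0;1 0 0 35 0 0 0;1 0 0 35 0 0 0'; python3 -m crank '1 0 0 0 0 0 0;1 0 0 0 0 0 0'
python3 - <<'E'
from h import *
plan([591.5,49,36.8],85.3)
f,R,p=shot("wrist","pics/w8.png")
E
```

```text
time_s: 23.68
ee_pos: [584.3, 39.8, 55.5]
ee_rot: [-179.8, 0.0, 85.3]
force: [0.0, -0.2, -2.8]
gripper_width: 59.8
gripper_force: 30.0
time_s: 23.92
ee_pos: [586.1, 39.9, 58.3]
ee_rot: [-180.0, -0.0, 85.3]
force: [0.0, -0.1, -2.9]
gripper_width: 59.9
gripper_force: 30.0
turn [-0.   -0.    0.01] shift [ 9.5  4.6 21.5] q6 7.5 q1 2.8 pos [586.1  39.9  58.3] rot [-180.    -0.    85.3]
```

View pics/w8.png

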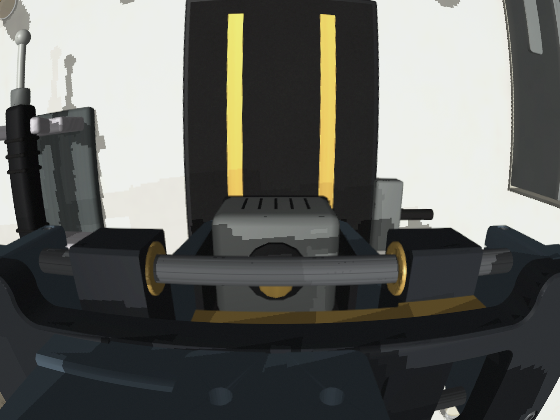

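```bash
python3 -m crank '1 9.5 4.6 0 0 0 0;1 0 0 10 0 0 0;1 0 0 8 0 0 0;1 0 0 3.5 0 0 0;1 0 0 0 0 0 0;1 0 0 0 0 0 0'; python3 -m crank '-1 0 0 0 0 0 0;-1 0 0 0 0 0 0;-1 0 0 0 0 0 0;-1 0 0 0 0 0 0;-1 0 0 0 0 0 0;-1 0 0 -30 0 0 0;-1 0 0 -60 0 0 0;-1 0 0 -60 0 0 0;-1 0 0 0 0 0 0;-1 0 0 0 0 0 0'
python3 - <<'E'
from h import *
plan([425.5,0,180],87)
for c in ("top","scene"):
    f=grab_frame(c)
    for n in ("pack_small","pack_medium","pack_tall"): print(c,n,[( [round(v) for v in d["point"]],round(d["p"],2)) for d in models.search_frame(n,c)])
E
```

```text
time_s: 24.72
ee_pos: [590.7, 49.4, 36.9]
ee_rot: [-179.9, -0.0, 85.3]
force: [-3.4, -0.1, 3.0]
gripper_width: 60.0
gripper_force: 30.0
time_s: 25.98
ee_pos: [590.8, 49.4, 186.1]
ee_rot: [-179.9, 0.0, 85.3]
force: [0.1, 0.8, -0.7]
gripper_width: 91.0
gripper_force: 0.0
turn [-0.06  0.   -1.66] shift [ -58.  -162.5    6.1] q6 8.3 q1 3.7 pos [590.8  49.4 186.1] rot [-179.9    0.    85.3]
top pack_small [([361, -319, 31], 0.85), ([470, -277, 37], 0.8), ([582, -38, 44], 0.74)]
top pack_medium []
top pack_tall []
scene pack_small [([358, -332, 36], 0.91), ([575, -46, 48], 0.75), ([460, -284, 35], 0.6)]
scene pack_medium [([580, 42, 54], 0.85), ([754, -70, 53], 0.32)]
scene pack_tall [([423, 89, 56], 0.17)]
```

```bash
python3 -m crank '-1 0 0 0 0 0 -1.7;-1 -14.5 -40.6 1.5 0 0 0;-1 -14.5 -40.6 1.5 0 0 0;-1 -14.5 -40.6 1.5 0 0 0;-1 -14.5 -40.6 1.5 0 0 0;-1 0 0 0 0 0 0;-1 0 0 0 0 0 0'
python3 - <<'E'
from h import *
f,R,p=shot("wrist","pics/w9.png"); print(p)
cv2.imwrite("pics/w9b.png",cv2.resize(f[0:240,115:435],(800,600),interpolation=cv2.INTER_CUBIC))
E
```

```text
time_s: 27.25
ee_pos: [427.3, -0.0, 181.2]
ee_rot: [179.9, -0.0, 87.1]
force: [0.4, 0.4, 0.9]
gripper_width: 91.1
gripper_force: 0.0
[ 4.27262584e+02 -3.89043173e-02  1.81189632e+02]
```

View pics/w9b.png

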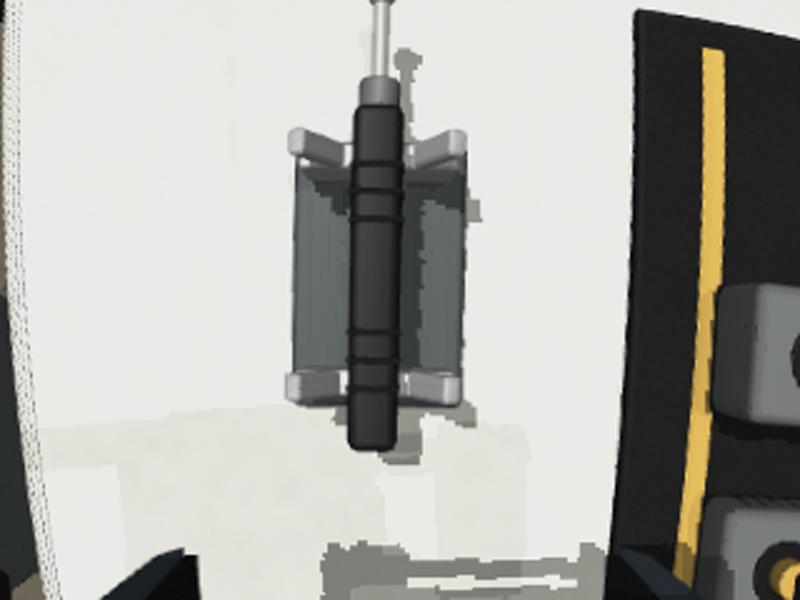

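The crop shows the probe's handle from (379,105) to (372,450), with the posts at rows about 140 and 388.

Run:
```python
from h import *
R,p,s=pose()
for n,uv,z in [("hf",(379,105),56),("collar",(379,78),54),("hr",(372,448),56),("pfl",(298,140),64),("pfr",(457,140),64),("prl",(294,388),64),("prr",(452,388),64)]:
    print(n,at_z("wrist",(115+uv[0]*.4,uv[1]*.4),z,R,p).round(1))
```

```text
hf [427.4 144.1  56. ]
collar [427.9 155.   54. ]
hr [418.6  22.   56. ]
pfl [399.5 131.3  64. ]
pfr [453.2 128.   64. ]
prl [393.4  45.5  64. ]
prr [447.3  42.5  64. ]
```

```bash
python3 -c "
from h import *
plan([423.3,85,40],86)"; python3 -m crank '-1 42 -5 0 0 0 1.1;-1 43 -5 0 0 0 0;-1 0 0 0 0 0 0;-1 0 0 0 0 0 0'; python3 -c "
from h import *
plan([423.3,85,40],86)"
```

```text
turn [ 0.11 -0.02  1.07] shift [ 84.5 -10.2 141. ] q6 1.4 q1 -1.5 pos [427.5   0.  181. ] rot [179.9  -0.   87.1]
time_s: 27.8
ee_pos: [422.1, 85.4, 180.5]
ee_rot: [180.0, 0.0, 86.0]
force: [0.3, 0.9, -0.3]
gripper_width: 91.3
gripper_force: 0.0
turn [0.   0.03 0.01] shift [ -0.3   1.2 140.5] q6 13.9 q1 9.9 pos [422.1  85.4 180.5] rot [180.   0.  86.]
```

```bash
python3 -m crank '-1 0 1.2 40 0 0 0;-1 0 0 40 0 0 0;-1 0 0 40 0 0 0;-1 0 0 20 0 0 0;-1 0 0 0 0 0 0'; python3 -m crank '1 0 0 0 0 0 0;1 0 0 0 0 0 0;1 0 0 0 0 0 0;1 0 0 0 0 0 0;1 0 0 0 0 0 0;1 0 0 0 0 0 0;1 0 0 0 0 0 0;1 0 0 0 0 0 0;1 0 0 0 0 0 0;1 0 0 0 0 0 0' 45; python3 -m crank '1 0 0 0 0 0 0'
```

```text
time_s: 28.42
ee_pos: [422.0, 84.2, 39.4]
ee_rot: [-179.8, 0.1, 85.9]
force: [-0.5, -1.4, 0.1]
gripper_width: 91.5
gripper_force: 0.0
time_s: 29.68
ee_pos: [422.6, 85.3, 40.6]
ee_rot: [-180.0, -0.0, 85.9]
force: [0.3, 1.0, 0.2]
gripper_width: 18.0
gripper_force: 45.0
time_s: 29.8
ee_pos: [422.6, 85.3, 40.6]
ee_rot: [-180.0, -0.0, 85.9]
force: [-0.2, -0.3, -0.3]
gripper_width: 17.6
gripper_force: 45.0
```

```bash
python3 -m crank '1 0 0 -10 0 0 0;1 0 0 -40 0 0 0;1 0 0 -50 0 0 0;1 0 0 -30 0 0 0;1 0 0 0 0 0 0;1 0 0 0 0 0 0'
python3 - <<'E'
from h import *
R,p,_=pose()
f,R,p=shot("wrist","pics/w10.png"); print(p)
for d in (100,106,112): print(d,proj("wrist",p+R@np.array([d,0,-6.4]),R,p).round(1))
u=proj("wrist",p+R@np.array([108,0,-6.4]),R,p).astype(int); x0,y0=u[0]-80,max(0,u[1]-30); print(x0,y0)
cv2.imwrite("pics/w10b.png",cv2.resize(f[y0:y0+120,x0:x0+160],(800,600),interpolation=cv2.INTER_CUBIC))
for c in ("scene",):
    f=grab_frame(c)
    for n in ("pack_small","pack_medium"): print(c,n,[( [round(v) for v in d["point"]],round(d["p"],2)) for d in models.search_frame(n,c)])
E
```

```text
time_s: 30.55
ee_pos: [421.8, 85.1, 170.1]
ee_rot: [-179.9, 0.0, 85.9]
force: [0.0, -0.2, -0.5]
gripper_width: 17.7
gripper_force: 45.0
[421.80291488  85.10770924 170.07168115]
100 [275.6  57.4]
106 [275.6  45.4]
112 [275.6  33.6]
195 11
scene pack_small [([359, -333, 35], 0.89), ([576, -45, 48], 0.75), ([459, -284, 40], 0.67)]
scene pack_medium [([580, 42, 54], 0.56), ([417, 49, 184], 0.41)]
```

View pics/w10b.png

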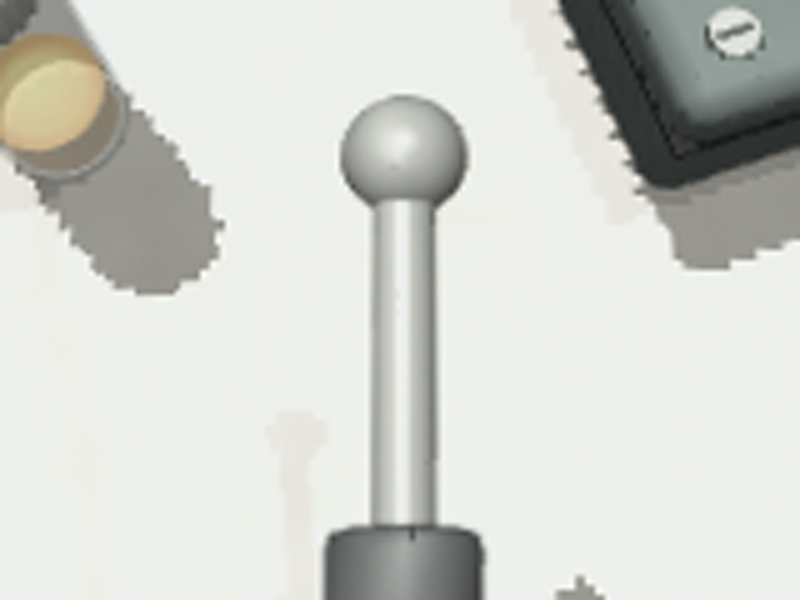

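The ball is at crop (404,157), so it lies 107.5 mm ahead of the TCP. Next: turn the probe to yaw 30 and hover over the small pack.

```bash
python3 -m crank '1 0 0 0 0 0 9.3;1 0 0 0 0 0 9.3;1 0 0 0 0 0 9.3;1 0 0 0 0 0 9.3;1 0 0 0 0 0 9.3;1 0 0 0 0 0 9.4;1 0 0 0 0 0 0' >/dev/null; python3 -c "
from h import *
plan([491.7,-92.9,75],30)"
```

```text
turn [-0.04  0.09  0.16] shift [-28.9 189.   94.9] q6 69.7 q1 9.9 pos [422.3  85.2 169.9] rot [-1.80e+02  1.00e-01  3.02e+01]
```

```bash
python3 -m crank '1 -6 38 0 0 0 0;1 -6 38 0 0 0 0;1 -6 38 0 0 0 0;1 -6 38 0 0 0 0;1 -5 37 0 0 0 0.2;1 0 0 45 0 0 0;1 0 0 45 0 0 0;1 0 0 5 0 0 0;1 0 0 0 0 0 0;1 0 0 0 0 0 0'
python3 - <<'E'
from h import *
plan([491.7,-92.9,54.6],30)
f,R,p=shot("wrist","pics/w11.png")
cv2.imwrite("pics/w11b.png",cv2.resize(f[0:180,155:395],(800,600),interpolation=cv2.INTER_CUBIC))
E
```

```text
time_s: 32.88
ee_pos: [493.6, -93.0, 77.3]
ee_rot: [179.9, -0.2, 29.9]
force: [0.3, 0.1, -1.2]
gripper_width: 17.7
gripper_force: 45.0
turn [ 0.13 -0.16 -0.11] shift [-1.6 -1.  22.7] q6 48.1 q1 -12.0 pos [493.6 -93.   77.3] rot [179.9  -0.2  29.9]
```

View pics/w11b.png

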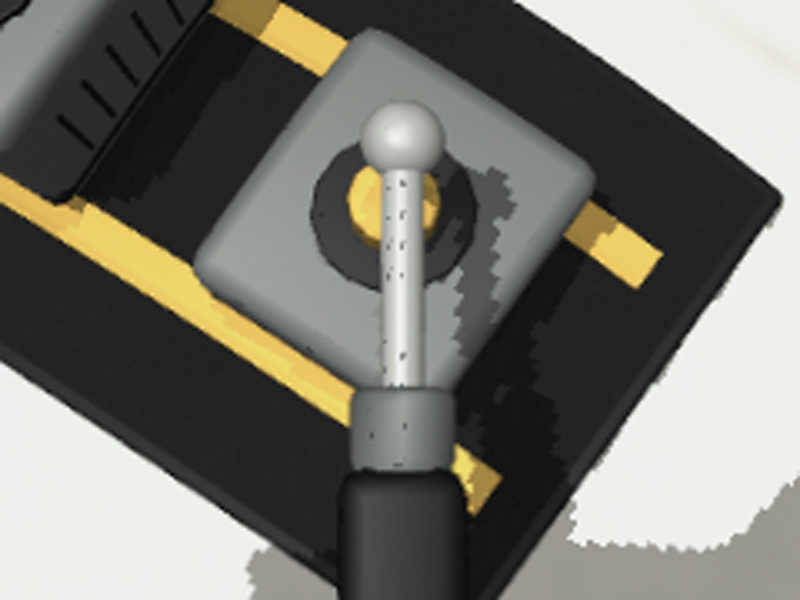

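The picture shows the ball at (403,138) and the small pack's stud at (393,205) in the crop.

Run:
```python
from h import *
R,p,s=pose(); k=240/800
b=at_z("wrist",(155+403*k,138*k),p[2]+6.4,R,p); st=at_z("wrist",(155+393*k,205*k),55,R,p)
print(b,st,R.T@(b-p),"shift",R.T@(st-b))
```

```text
[587.54351866 -39.5275911   83.73638979] [583.39616442 -40.14657705  55.        ] [108.22341542   0.53462362  -6.09667602] shift [-3.98436688 -1.59940842 28.7216034 ]
```

```bash
python3 -m crank '1 -4 -1.6 0 0 0 0;1 0 0 10 0 0 0;1 0 0 8 0 0 0;1 0 0 2 0 0 0;1 0 0 0 0 0 0;1 0 0 0 0 0 0'; python3 -m crank '1 0 0 2 0 0 0;1 0 0 0 0 0 0;1 0 0 0 0 0 0'
```

```text
time_s: 33.67
ee_pos: [488.1, -93.5, 55.7]
ee_rot: [180.0, -0.0, 29.8]
force: [-0.1, -0.7, -0.6]
gripper_width: 17.5
gripper_force: 45.0
time_s: 34.05
ee_pos: [488.3, -93.5, 54.0]
ee_rot: [180.0, -0.0, 29.8]
force: [-0.5, -0.3, 0.9]
gripper_width: 17.7
gripper_force: 45.0
```

```bash
python3 -m crank '1 0 0 1 0 0 0;1 0 0 0 0 0 0;1 0 0 0 0 0 0;1 0 0 0 0 0 0;1 0 0 0 0 0 0;1 0 0 0 0 0 0;1 0 0 0 0 0 0'
python3 - <<'E'
from h import *
f,R,p=shot("wrist","pics/w12.png")
cv2.imwrite("pics/w12b.png",cv2.resize(f[0:150,175:375],(600,450),interpolation=cv2.INTER_CUBIC))
E
```

```text
time_s: 34.92
ee_pos: [488.4, -93.6, 53.2]
ee_rot: [180.0, -0.1, 29.8]
force: [-2.0, -0.4, 5.2]
gripper_width: 17.6
gripper_force: 45.0
```

View pics/w12b.png

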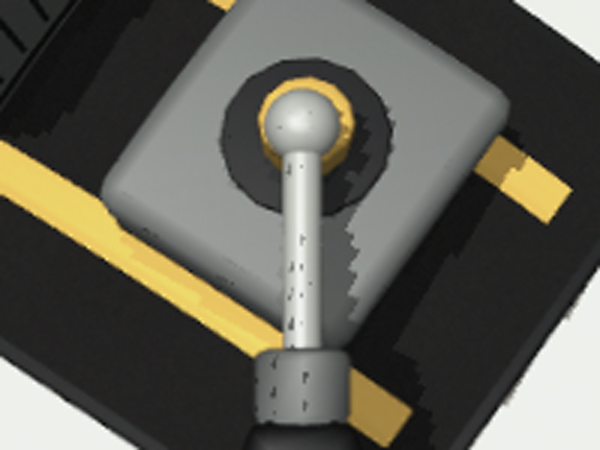

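The ball sits on the stud at about 5 N, held 0.9 s. That was my last picture, so I work from numbers from here on.

```bash
python3 -m crank '1 0 0 -20 0 0 0;1 0 0 -30 0 0 0;1 24.7 -36.8 0 0 0 0;1 24.7 -36.8 0 0 0 0;1 0 0 12 0 0 0;1 0 0 0 0 0 0;1 0 0 0 0 0 0'
python3 - <<'E'
from h import *
plan([494.5,-5,68],29.8)
f,R,p=shot("wrist","pics/w13.png")
ball=p+R@np.array([108,0.3,-6.2])
u=proj("wrist",[589.5,48.4,70],R,p); print("pred stud",u,"ball px",proj("wrist",ball,R,p))
hsv=cv2.cvtColor(f,cv2.COLOR_BGR2HSV); m=cv2.inRange(hsv,(15,110,90),(35,255,255))
n,l,st,c=cv2.connectedComponentsWithStats(m)
for i in range(1,n):
    if st[i,4]>40: print(c[i].round(1),st[i], at_z("wrist",c[i],70,R,p).round(1))
print([( [round(v) for v in d["point"]],round(d["p"],2)) for d in models.search_frame("pack_medium","wrist")])
print([( [round(v) for v in d["point"]],round(d["p"],2)) for d in models.search_frame("probe_tip","wrist")])
E
```

```text
time_s: 35.85
ee_pos: [493.9, -5.9, 90.3]
ee_rot: [-180.0, 0.0, 29.8]
force: [0.5, -0.0, -0.8]
gripper_width: 17.9
gripper_force: 45.0
turn [-0.02  0.04 -0.01] shift [ 1.  -0.5 22.3] q6 58.2 q1 -2.0 pos [493.9  -5.9  90.3] rot [-180.     0.    29.8]
pred stud [275.51237925  50.83424081] ball px [275.3985031   41.78460019]
[242.5   5.3] [223   0  34  16 279] [604.8  78.5  70. ]
[185.1  61.1] [ 114   15  155  102 2035] [561.   90.6  70. ]
[263.9  52.4] [260  41   9  22 109] [585.6  53.5  70. ]
[346.7  72.3] [324  53  47  39 633] [599.4   8.6  70. ]
[338.9 164.6] [ 291  122  105   87 1428] [552.  -14.1  70. ]
[391.5 137.8] [378 126  27  25 518] [581.5 -32.9  70. ]
[431.7 141.7] [426 135  12  15 102] [593.9 -56.2  70. ]
[227.6 276.9] [226 254   5  45 134] [459.9   8.2  70. ]
[323.4 277.2] [321 257   5  42 122] [489.  -43.1  70. ]
[([586, 58, 59], 0.59)]
[([531, 15, 105], 0.67)]
```

```bash
python3 -m crank '1 0.5 -1.5 0 0 0 0;1 0 0 10 0 0 0;1 0 0 8 0 0 0;1 0 0 2.5 0 0 0;1 0 0 0 0 0 0;1 0 0 0 0 0 0'; python3 -m crank '1 0 0 1.5 0 0 0;1 0 0 0 0 0 0;1 0 0 0 0 0 0'
```

```text
time_s: 36.75
ee_pos: [494.0, -3.5, 70.2]
ee_rot: [180.0, -0.0, 29.8]
force: [0.2, 0.5, 0.0]
gripper_width: 17.6
gripper_force: 45.0
time_s: 37.12
ee_pos: [494.2, -3.5, 68.9]
ee_rot: [180.0, -0.1, 29.8]
force: [0.5, 0.1, 1.4]
gripper_width: 17.9
gripper_force: 45.0
```

```bash
python3 -m crank '1 0 0 1 0 0 0;1 0 0 0 0 0 0;1 0 0 0 0 0 0;1 0 0 0 0 0 0;1 0 0 0 0 0 0;1 0 0 0 0 0 0;1 0 0 0 0 0 0'
python3 - <<'E'
from h import *
f,R,p=shot("wrist","pics/w14.png")
ball=p+R@np.array([108,0.3,-6.2]); print(ball, proj("wrist",ball,R,p), proj("wrist",[589.5,49,70],R,p))
hsv=cv2.cvtColor(f,cv2.COLOR_BGR2HSV); m=cv2.inRange(hsv,(15,110,90),(35,255,255))
n,l,st,c=cv2.connectedComponentsWithStats(m)
for i in range(1,n):
    if st[i,4]>8 and abs(c[i][0]-275)<40 and c[i][1]<100: print(c[i].round(1),st[i])
E
```

```text
time_s: 38.0
ee_pos: [494.2, -3.5, 68.1]
ee_rot: [180.0, -0.1, 29.8]
force: [-2.5, -1.1, 5.0]
gripper_width: 17.8
gripper_force: 45.0
[588.02988106  49.98882911  74.46919336] [275.39948657  41.78386105] [278.68115604  42.66119651]
[246.5   1.8] [238   0  16   7  60]
[282.8  36.4] [262  26  32  28 214]
[265.6  51. ] [263  46   6  10  21]
```

```bash
python3 -m crank '1 0 0 -20 0 0 0;1 0 0 -40 0 0 0;1 0 0 -40 0 0 0;1 0 0 0 0 0 -9.3;1 0 0 0 0 0 -9.3;1 0 0 0 0 0 -9.3;1 0 0 0 0 0 -9.4;1 0 0 0 0 0 -9.4;1 0 0 0 0 0 -9.4;1 0 0 0 0 0 0'; python3 -m crank '1 0 0 0 0 0 0';python3 - <<'E'
from h import *
plan([422.6,87,40.6],85.9)
f,R,p=shot("wrist","pics/w15.png")
g=cv2.cvtColor(f,cv2.COLOR_BGR2GRAY); a=cv2.imread("pics/w10.png",0)
t=a[25:110,245:306]; r=cv2.matchTemplate(g[0:140,215:340],t,cv2.TM_CCOEFF_NORMED); print(cv2.minMaxLoc(r),"expect (30,25)")
E
```

```text
time_s: 39.3
ee_pos: [493.3, -3.5, 167.0]
ee_rot: [-179.9, 0.0, 85.8]
force: [-0.3, 0.2, -0.9]
gripper_width: 17.6
gripper_force: 45.0
time_s: 39.42
ee_pos: [493.6, -3.5, 167.3]
ee_rot: [-180.0, 0.0, 85.8]
force: [-0.4, 0.3, -0.8]
gripper_width: 17.9
gripper_force: 45.0
turn [-0.04  0.   -0.09] shift [ 85.2 -77.3 126.7] q6 2.4 q1 -1.7 pos [493.6  -3.5 167.3] rot [-180.     0.    85.8]
(-0.38778480887413025, 0.8170556426048279, (48, 42), (29, 25)) expect (30,25)
```

The probe has not shifted in the grip, so I go back to the rest.

```bash
python3 -m crank '1 21.3 -19.3 0 0 0 0;1 21.3 -19.3 0 0 0 0;1 21.3 -19.3 0 0 0 0;1 21.3 -19.4 0 0 0 0;1 0 0 40 0 0 0;1 0 0 40 0 0 0;1 0 0 0 0 0 0;1 0 0 0 0 0 0'; python3 -c "
from h import *
plan([422.6,87,40.6],85.9)"
```

```text
time_s: 40.48
ee_pos: [423.8, 87.1, 88.7]
ee_rot: [179.9, -0.0, 85.9]
force: [1.6, -0.2, -1.2]
gripper_width: 17.5
gripper_force: 45.0
turn [ 0.11 -0.03  0.01] shift [-0.2 -1.2 48.1] q6 14.2 q1 10.1 pos [423.8  87.1  88.7] rot [179.9  -0.   85.9]
```

```bash
python3 -m crank '1 0 -1.2 15 0 0 0;1 0 0 15 0 0 0;1 0 0 10 0 0 0;1 0 0 4 0 0 0;1 0 0 3 0 0 0;1 0 0 0 0 0 0;1 0 0 0 0 0 0'
```

```text
time_s: 41.35
ee_pos: [421.7, 87.1, 40.9]
ee_rot: [180.0, -0.0, 85.9]
force: [0.2, 0.8, -0.6]
gripper_width: 17.6
gripper_force: 45.0
```

```bash
python3 -m crank '-1 0 0 0 0 0 0;-1 0 0 0 0 0 0;-1 0 0 0 0 0 0;-1 0 0 0 0 0 0;-1 0 0 0 0 0 0;-1 0 0 0 0 0 0;-1 0 0 0 0 0 0;-1 0 0 -40 0 0 0;-1 0 0 -50 0 0 0;-1 0 0 -50 0 0 0' >/dev/null; python3 -m crank '-1 -43 0 0 0 0 -0.6;-1 -43.5 8 0 0 0 -0.6;-1 0 4 0 0 0 0;-1 0 0 0 0 0 0;-1 0 0 0 0 0 0';python3 - <<'E'
from h import *
plan([427.3,0,181],87.1)
f,R,p=shot("wrist","pics/w16.png")
def dark(g):  # black handle between posts
    m=(cv2.cvtColor(g,cv2.COLOR_BGR2HSV)[...,2]<75).astype(np.uint8); return m
for fn in ("pics/w9.png","pics/w16.png"):
    g=cv2.imread(fn); v=cv2.cvtColor(g,cv2.COLOR_BGR2GRAY)
    for row in (50,80,110,130,145,170,176):
        xs=np.where(v[row,245:285]<62)[0]+245
        print(fn,row,(xs.min(),xs.max(),len(xs)) if len(xs) else None)
    col=np.where(v[20:200,265]<62)[0]+20; print("rows",col.min(),col.max())
for n in ("probe_mid","cradle"): print(n,[( [round(v) for v in d["point"]],round(d["p"],2)) for d in models.search_frame(n,"wrist")])
for c in ("scene",):
    grab_frame(c)
    for n in ("pack_small","pack_medium"): print(c,n,[( [round(v) for v in d["point"]],round(d["p"],2)) for d in models.search_frame(n,c)])
E
```

```text
time_s: 43.22
ee_pos: [427.6, 0.9, 180.4]
ee_rot: [-180.0, -0.0, 87.2]
force: [-1.1, -0.1, 0.2]
gripper_width: 91.4
gripper_force: 0.0
turn [-0.04 -0.02  0.11] shift [-1.  -0.3 -0.6] q6 1.3 q1 -1.4 pos [427.6   0.9 180.4] rot [-180.    -0.    87.2]
pics/w9.png 50 (np.int64(257), np.int64(275), 11)
pics/w9.png 80 (np.int64(248), np.int64(283), 29)
pics/w9.png 110 (np.int64(255), np.int64(282), 23)
pics/w9.png 130 (np.int64(254), np.int64(282), 29)
pics/w9.png 145 (np.int64(254), np.int64(281), 28)
pics/w9.png 170 (np.int64(254), np.int64(273), 20)
pics/w9.png 176 (np.int64(254), np.int64(273), 20)
rows 42 179
pics/w16.png 50 (np.int64(256), np.int64(275), 11)
pics/w16.png 80 (np.int64(248), np.int64(282), 28)
pics/w16.png 110 (np.int64(254), np.int64(283), 24)
pics/w16.png 130 (np.int64(254), np.int64(280), 27)
pics/w16.png 145 (np.int64(253), np.int64(280), 27)
pics/w16.png 170 (np.int64(253), np.int64(272), 20)
pics/w16.png 176 (np.int64(254), np.int64(272), 19)
rows 41 179
probe_mid [([424, 90, 54], 0.6)]
cradle [([432, 86, 9], 0.59)]
scene pack_small [([456, -286, 38], 0.92), ([363, -333, 39], 0.87), ([577, -45, 49], 0.69)]
scene pack_medium [([604, 71, 46], 0.57), ([578, -46, 46], 0.45)]
```

The probe lies exactly as before. The medium pack seems to have been knocked, so I measure it.

Run:
```python
from h import *
f,R,p=shot("wrist")
grab_frame("top")
for c in ("top","wrist"): print(c,[( [round(v) for v in d["point"]],round(d["p"],2)) for n in ("pack_medium","pack_small") for d in models.search_frame(n,c)])
hsv=cv2.cvtColor(f,cv2.COLOR_BGR2HSV); m=cv2.inRange(hsv,(15,110,90),(35,255,255))
n,l,st,c=cv2.connectedComponentsWithStats(m)
for i in range(1,n):
    if st[i,4]>40: print(c[i].round(1),st[i], at_z("wrist",c[i],70,R,p).round(1),at_z("wrist",c[i],55,R,p).round(1))
```

```text
top [([602, 89, 58], 0.86), ([365, -318, 34], 0.88), ([468, -278, 37], 0.84), ([586, -40, 42], 0.7), ([396, 77, 13], 0.61)]
wrist [([592, 96, 60], 0.68), ([571, -29, 43], 0.58)]
[397.  123.4] [ 385   19   21  215 1910] [536.  69.  70.] [541.9  69.1  55. ]
[448.5  51.4] [445  30   8  44 340] [592.3 138.   70. ] [601.3 142.   55. ]
[463.6  99.6] [454  92  18  17 211] [606.1  93.4  70. ] [615.9  94.9  55. ]
[443.1 165.1] [436 130  14  71 553] [582.9  31.9  70. ] [591.3  30.   55. ]
[542.8 232.6] [534 223  19  21 172] [734.3 -45.5  70. ] [751.1 -51.7  55. ]
[429.1 231.7] [424 225  13  17 128] [571.9 -31.1  70. ] [579.7 -36.5  55. ]
[452.  267.4] [442 242  16  49 261] [603.8 -71.9  70. ] [613.4 -79.6  55. ]
[ 97.  274.8] [ 94 260  11  31  78] [240.9 -62.6  70. ] [230.4 -69.7  55. ]
```

Medium's stud is now at (606,93,70): 11 mm and 45 mm from the plate's centre, still upright and within limits, so it can stay. Next, the isolator.

```bash
python3 -m crank '-1 0 0 -20 0 0 -10.4;-1 0 0 0 0 0 -10.4;-1 0 0 0 0 0 0;-1 0 0 0 0 0 0' >/dev/null; python3 -c "
from h import *
plan([516.7,303.5,86],108)"
```

```text
turn [-0.02 -0.02 -0.21] shift [261.1 178.4 114.4] q6 -19.3 q1 -1.5 pos [427.7   0.  200.4] rot [-180.    -0.   107.8]
```

```bash
python3 -m crank '-1 52.2 35.7 0 0 0 0;-1 52.2 35.7 0 0 0 0;-1 52.2 35.7 0 0 0 0;-1 52.2 35.7 0 0 0 0;-1 52.2 35.6 0 0 0 0;-1 0 0 0 0 0 0;-1 0 0 0 0 0 0'; python3 -c "
from h import *
plan([516.7,303.5,86],108)"
```

```text
time_s: 45.2
ee_pos: [515.5, 299.3, 199.9]
ee_rot: [-179.9, 0.1, 107.9]
force: [-0.9, 0.0, 0.1]
gripper_width: 90.9
gripper_force: 0.0
turn [-0.11  0.05 -0.08] shift [  3.7   2.4 113.9] q6 11.1 q1 29.0 pos [515.5 299.3 199.9] rot [-1.799e+02  1.000e-01  1.079e+02]
```

```bash
python3 -m crank '-1 3.7 2.4 35 0 0 0;-1 0 0 35 0 0 0;-1 0 0 25 0 0 0;-1 0 0 19 0 0 0;-1 0 0 0 0 0 0' >/dev/null; python3 -m crank '1 0 0 0 0 0 0;1 0 0 0 0 0 0;1 0 0 0 0 0 0;1 0 0 0 0 0 0;1 0 0 0 0 0 0;1 0 0 0 0 0 0;1 0 0 0 0 0 0;1 0 0 0 0 0 0;1 0 0 0 0 0 0;1 0 0 0 0 0 0' 25; python3 -m crank '1 0 0 0 0 0 9;1 0 0 0 0 0 9;1 0 0 0 0 0 9;1 0 0 0 0 0 9;1 0 0 0 0 0 9;1 0 0 0 0 0 9;1 0 0 0 0 0 9;1 0 0 0 0 0 9;1 0 0 0 0 0 9;1 0 0 0 0 0 9'; python3 -m crank '1 0 0 0 0 0 0;1 0 0 0 0 0 0'
```

```text
time_s: 47.08
ee_pos: [517.2, 304.1, 86.6]
ee_rot: [-180.0, 0.0, 108.0]
force: [0.8, -0.4, -0.2]
gripper_width: 17.8
gripper_force: 24.9
time_s: 48.32
ee_pos: [517.4, 304.0, 86.6]
ee_rot: [180.0, -0.0, 17.7]
force: [0.2, 0.6, -0.7]
gripper_width: 18.3
gripper_force: 25.1
time_s: 48.58
ee_pos: [517.3, 304.0, 86.6]
ee_rot: [180.0, -0.0, 18.1]
force: [0.5, -0.5, -0.9]
gripper_width: 17.5
gripper_force: 25.0
```

Now release, rise and check.

```bash
python3 -m crank '-1 0 0 0 0 0 0;-1 0 0 0 0 0 0;-1 0 0 0 0 0 0;-1 0 0 0 0 0 0;-1 0 0 0 0 0 0;-1 0 0 0 0 0 0;-1 0 0 -40 0 0 0;-1 0 0 -50 0 0 0;-1 0 0 -50 0 0 0;-1 0 0 0 0 0 0' ;python3 -m crank '-1 -60 0 0 0 0 0;-1 -40 0 0 0 0 0;-1 0 0 0 0 0 0;-1 0 0 0 0 0 0'
python3 - <<'E'
from h import *
R,p,s=pose()
for c in ("top","scene"):
    f=grab_frame(c); cv2.imwrite(f"pics/{c}end.png",f)
    for n in ("pack_small","pack_medium","probe_mid","stain_bottle","vial_a"): print(c,n,[( [round(v) for v in d["point"]],round(d["p"],2)) for d in models.search_frame(n,c)])
f,R,p=shot("wrist","pics/wend.png"); g=cv2.cvtColor(f,cv2.COLOR_BGR2GRAY)
u=[proj("wrist",X,R,p) for X in ([474,290.5,107],[560,318,107],[517,304,107])]; print(u)
# white line on bar
for t in (25,32,38): 
    X=np.array([517,304,107])+t*np.array([np.cos(np.radians(18)),np.sin(np.radians(18)),0]); q=proj("wrist",X,R,p).astype(int); print(t,q,f[q[1],q[0]-8:q[0]+9,1])
E
```

```text
time_s: 49.82
ee_pos: [519.3, 305.2, 231.5]
ee_rot: [-179.9, -0.6, 17.9]
force: [-0.0, 0.2, -0.5]
gripper_width: 91.1
gripper_force: 0.0
time_s: 50.32
ee_pos: [422.5, 273.4, 226.2]
ee_rot: [180.0, -0.0, 18.0]
force: [-0.2, -0.5, -0.6]
gripper_width: 90.9
gripper_force: 0.0
top pack_small [([576, -39, 42], 0.93), ([361, -320, 36], 0.83), ([470, -277, 37], 0.58)]
top pack_medium [([599, 91, 55], 0.84), ([426, 98, 56], 0.69), ([580, -41, 43], 0.33)]
top probe_mid [([424, 96, 55], 0.6), ([532, 306, 105], 0.27)]
top stain_bottle [([756, -67, 59], 0.82)]
top vial_a [([362, 252, 93], 0.65), ([709, 231, 78], 0.48)]
scene pack_small [([457, -283, 38], 0.92), ([574, -45, 49], 0.76), ([362, -332, 33], 0.73), ([704, 228, 63], 0.33)]
scene pack_medium []
scene probe_mid [([420, 91, 58], 0.93), ([408, 92, 13], 0.6)]
scene stain_bottle [([752, -68, 53], 0.5)]
scene vial_a [([706, 226, 62], 0.8), ([360, 250, 61], 0.6)]
[array([274.41106743, 142.29608635]), array([274.78194044,  39.54355773]), array([274.87044721,  90.02764626])]
25 [274  61] [102 119 126 135 147 150 147 162 239 240 235 163 135 133 128 117 108]
32 [274  53] [103 118 128 137 148 149 145 193 239 240 234 156 131 131 122 112 108]
38 [274  47] [ 97 119 129 137 145 147 145 187 239 239 234 139 129 128 124 115 106]
```

```bash
python3 -c "
from workcell import env
print(env.job_done())"
```

```text
the job is handed in; nothing more can be done
None
```

I carried out every step and handed the job in at about 50 s of the 210 s; the hand-in returned no verdict. My last camera check showed the isolator on, the probe in its rest, the bottle and vials where they started, and the small and medium packs on the plate. The medium was knocked about 45 mm along the plate after its touch but stayed within limits, so I left it, and I saw no tall pack.

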